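# Close the overfull parts tin

## Robot

A 7-joint arm with a two-finger parallel gripper is mounted at the origin on the work surface. World frame = base frame: x ahead of the robot, y to its left, z up, the work surface at z = 0. Lengths are in mm, angles in rad, forces in N, time in s.
With the tool pointing down it reaches from about 425 to 875 mm from the base axis. Payload 4.7 kg.
Tool frame: the origin (TCP) lies on the mounting face of the last link; the fingertips stand 173 mm ahead of it and the grasp point (between the pads) lies 155 mm ahead of it (ctrl.grasp_offset is the distance from the TCP to the grasp point, in mm); z points along the fingers, y is the line along which they close (so a half turn about z gives the same grasp; the last joint's range is limited). The gripper opens to 85 mm and grips with 20 to 120 N. Pads are 22 mm wide; open, the fingers measure 114 mm over their backs; the gripper's body (76 mm by 85 mm) begins 54 mm behind the grasp point. The pads swing forward as they close: fully open they stand 13 mm farther back than shut.
Start: joints at [1.363, 0.321, -0.07, 1.45, 0.023, 1.371, -0.057], TCP at [142.973, -634.086, 404.749] pointing down, gripper open.
Joint ranges: [-2.86, 2.86], [-0.3, 2.09], [-1.38, 1.24], [0.06, 2.45], [-1.56, 4.7], [0.09, 2.05], [-2.69, 2.69]. Speed limits (rad/s): [2.57, 2.57, 3.14, 3.14, 3.14, 3.14, 3.14].

## Interface

Orientations are given as [roll, pitch, yaw] about the fixed x, y, z axes, in that order (R = Rz(yaw) Ry(pitch) Rx(roll)).
In Python, from workcell import ctrl, optics, job, finder gives the robot as it stands.
- The arm moves only by the shell command python3 -m jog 'ROWS' [FORCE]. ROWS is JSON, a list of rows, each a list of 3 entries, a list of its own where there are three numbers: the opening in per cent of the stroke, from 0 (shut) to 100 (fully open), then the shift along the tool's x, y, z in units of 40 mm (1.0 is 40 mm), then the turn, a rotation vector about the tool's x, y, z in rad. A call has 1 to 5 rows; each row shifts and turns the commanded pose from where the row before left it, along the tool's axes as they then stand; what a row does not reach is not made up. A row lasts 1/12 s, in which the tool goes at most 41.7 mm and 7.16 degrees, less where a joint would pass 70% of its speed; a pose out of reach is approached as far as the arm can. A call is refused whole if a number of a shift passes 1 or a number of a turn 0.125, either way. A call with a gripper value outside its range is refused whole. The fingers move at their own pace and stop on an object; FORCE is the grip in N (left out, the last holds). Time passes only in rows, so rows that do not move let the fingers close. It gives the time, the measured TCP pose, the force, the opening and the grip force at its end, in the units of the state.
- ctrl.read_state(): the state, without advancing time (a new reading comes with each control period).
- optics.snapshot(name): name is "scene" or "side" or "wrist"; returns (picture, depth): 480x640x3 uint8, blue, green, red; 480x640 float32, mm along the optical axis (not along the pixel's ray), 0 where there is no reading.
- optics.calibration(name): a dict with "fx", "fy", "cx", "cy" (pixels), "view" (4x4, takes a point from world to camera coordinates); the wrist camera has in their place "T_tool_cam" (4x4, takes a point from camera to tool coordinates, whose origin is the TCP and whose axes are the flange's). Camera axes: x right, y down, z forward; pixel columns grow to the right and rows downward; lengths in mm; the calibration is good to about 2 mm. A picture is of the moment at which its call begins: read the wrist's pose just before it. calibration takes no time and is no camera call.
- job.finish_job(): hands the job in; it is judged then, once.
Trained networks look in the newest picture that a camera, given by its name, has taken for a name from the list of things; names that differ only in an ending like _2 or _b are one class to them, and where a whole thing is asked for, a point or a joint stands for the part that bears it (a point fixed in the world has none). Each returns a list of dicts, best first, with "p" (0 to 1); they miss things now and then, are a little off and sometimes report something else, mostly with a low value. They report only what shows in the picture. A call takes as long as a camera call. They do not tell look-alikes from the thing itself.
- finder.spot_in(camera, query): "xyz" ([x, y, z] in mm, in the coordinates of the camera as it stood for that picture, good to about 4 mm: the middle of the surface that is visible of it).
- finder.masks_of(camera, query): "mask" (480x640 bool, what is visible of it).
The state is a dict: "time_s": time; "joint_pos": joint angles; "joint_vel": joint speeds; "joint_efforts": joint torques, N m; "tool_pos": TCP position; "orientation": TCP orientation; "wrist_force": force on the tool from outside, world axes, zero at the start; "wrist_torque": the same for the moment, N m; "grip_width": finger opening in mm; "finger_force": force on a finger pad.
Only numpy, scipy, OpenCV 4.12 (cv2) and the standard library are available. Lean on these libraries where they do the work, as an engineer would, in place of code of your own. Each camera call takes 0.05 s, during which the arm holds its last target. There are 200 camera calls.

## Task

The open tin of filler parts cannot be closed because one tall white nozzle stands up above its rim. Lift that nozzle out and put it in the green basket, then put the blue lid with the black knob on the tin so that it sits fully home, flat on the rim all round. Leave the tin and the basket standing upright on the table.

Things in the scene. Friction and masses are not known exactly. Their poses are not given: they have to be found in the camera images.
- tin: Open ribbed steel tin, 110 mm across, 110 mm high, wall 3 mm (mouth 104 mm), 2 kg, loose on the table. Origin: centre of its underside; z up. Inside, a flat plate 60 mm above the underside carries six short orange caps, fixed in a ring of 39 mm radius, tops at 85 mm, below the red fill line (92 mm). The tall nozzle stands loose on the plate, in the middle. The table's other tin is closed.
- nozzle: White plastic nozzle: round bar 28 mm across, 100 mm long overall, with a steel flange 40 mm across, 6 mm thick, at its foot; about 90 g. Origin: centre of the flange's underside; z along the nozzle to its plain end. Starts upright in the tin within 5 mm of its axis, its top 50 mm above the rim. The short grey nozzle on the table is not the one.
- nozzle_mid (a point): The point on the nozzle's axis halfway along it, 50 mm from the flange's underside.
- lid: Blue plastic lid, about 150 g, flat on the table, knob up. Origin: centre of its underside, z up. From there: plug 14 mm deep, 92 mm across tapering to 76 below (6 mm to spare each side in the tin's mouth); flange 124 mm across from 14 to 20 mm, which rests on the rim; round black knob 26 mm across from 20 to 56 mm. Home, its origin is 96 mm above the tin's.
- basket: Green round plastic basket, open, 60 mm high, 190 mm across at the rim and 144 mm at the floor, floor and wall 3 to 4 mm thick, 400 g, standing loose on the table. Origin: centre of its underside; z up. The nozzle may stand, lean or lie in it. The purple bowl is not the one.
Mind the look-alikes: they are no part of the job. There is more than one size of the nozzle; the one meant has the size given above. Leave any yellow look-alike of the lid alone.

How it is judged (in metres and radians):
On the way:
1. the tall nozzle lies or stands in the green basket (horizontal distance between nozzle_mid and basket below 0.08 m and z of nozzle_mid in the frame of basket between 0 and 0.1 m and angle between basket's own z axis and vertical below 0.1 rad), for 0.2 s.
At the end, for the whole second after the job is handed in: The nozzle's middle is within 80 mm of the basket's axis and less than 100 mm above its underside; the lid's origin is within 12 mm of the tin's axis and 90 to 101 mm above the tin's underside, lid and tin parallel within 0.08 rad; tin and basket upright within 0.1 rad; all at rest (below 20 mm/s) (all of step 1 and horizontal distance between lid and tin below 0.012 m and z of lid in the frame of tin between 0.09 and 0.101 m and angle between the z axis of lid and the z axis of tin, either way round below 0.08 rad and angle between lid's own z axis and vertical below 0.2 rad and angle between tin's own z axis and vertical below 0.1 rad and linear speed of each of lid, nozzle, tin, basket below 0.02 m/s); the robot touches nothing.
It also fails if it takes over 64 s, if anything falls off the work surface, if the arm or the gripper's body presses on something with over 40 N, if the wrist force passes 120 N, or if a joint passes its speed limit or range.

## Working session

There is one attempt and no reset: what is moved stays moved. The work goes in short steps, Python scripts to look and compute and a shell command to move; the robot and the scene stay as the last step left them, time stands still between calls to the robot, and variables do not carry over. Pictures are saved under pics/ and viewed, at most 10 in all, crops included, and the job is handed in when it is done.

```bash
mkdir -p pics; ls; cat > h.py <<'E'
import numpy as np, cv2
from scipy.spatial.transform import Rotation as R
from workcell import ctrl, optics, job, finder
def T_tool():
    s=ctrl.read_state(); T=np.eye(4); T[:3,:3]=R.from_euler('xyz',s['orientation']).as_matrix(); T[:3,3]=s['tool_pos']; return T
def cam2world(n):
    c=optics.calibration(n)
    return T_tool()@np.array(c['T_tool_cam']) if n=='wrist' else np.linalg.inv(np.array(c['view']))
def cloud(n,d,m,T):
    c=optics.calibration(n); v,u=np.nonzero(m&(d>0)); z=d[v,u]
    p=np.c_[(u-c['cx'])/c['fx']*z,(v-c['cy'])/c['fy']*z,z]
    return p@T[:3,:3].T+T[:3,3]
E
python3 - <<'E'
from h import *
s=ctrl.read_state(); print(s)
ims=[]
for n in('scene','side'):
    T=cam2world(n); im,d=optics.snapshot(n); ims.append(im)
    for q in('tin','nozzle','lid','basket'):
        for r in finder.spot_in(n,q)[:4]:
            print(n,q,round(r['p'],2),(T[:3,:3]@r['xyz']+T[:3,3]).round())
cv2.imwrite('pics/a.png',ims[0]);cv2.imwrite('pics/b.png',ims[1])
E
```

```text
pics
{'time_s': 0.0, 'joint_pos': array([ 1.36309063,  0.32179703, -0.07007132,  1.45166696,  0.02261302,
        1.37080286, -0.05689942]), 'joint_vel': array([-4.77363705e-04, -4.13412089e-07,  5.07923600e-04,  8.44603807e-04,
       -1.22693592e-03,  2.14679697e-04, -1.36046259e-03]), 'joint_efforts': array([ 1.94340100e-04, -4.93578815e+01, -3.81957125e-01, -3.14335656e+01,
        1.31096947e-02,  1.14488101e-02,  4.94872666e-06]), 'tool_pos': array([ 142.90736394, -633.8817209 ,  403.6439913 ]), 'orientation': array([-3.13970865e+00,  1.15764127e-04,  2.21826649e-01]), 'wrist_force': array([ 0.57078302, -0.40343167,  1.04595391]), 'wrist_torque': array([ 0.04044704, -0.00984138, -0.02666268]), 'finger_force': 0.0, 'grip_width': 85.66748231918423}
scene tin 0.61 [530. 312.  75.]
scene nozzle 0.95 [393. 337.  67.]
scene nozzle 0.93 [524. 480.  99.]
scene nozzle 0.86 [521. 346. 123.]
scene lid 0.87 [ 535. -365.   18.]
scene lid 0.83 [428.  -4.  17.]
scene lid 0.59 [ 556. -182.   19.]
scene basket 0.93 [656.  58.  20.]
side tin 0.6 [494. 371.  77.]
side nozzle 0.96 [508. 362. 120.]
side nozzle 0.92 [500. 498.  70.]
side nozzle 0.79 [370. 359.  70.]
side lid 0.92 [413.  14.  18.]
side lid 0.87 [ 541. -159.   17.]
side lid 0.59 [ 527. -351.   16.]
side basket 0.66 [675.  22.  27.]
```

View pics/a.png

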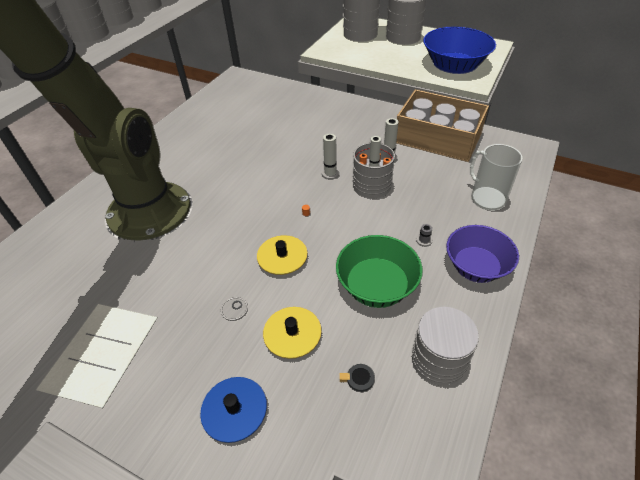

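View pics/b.png

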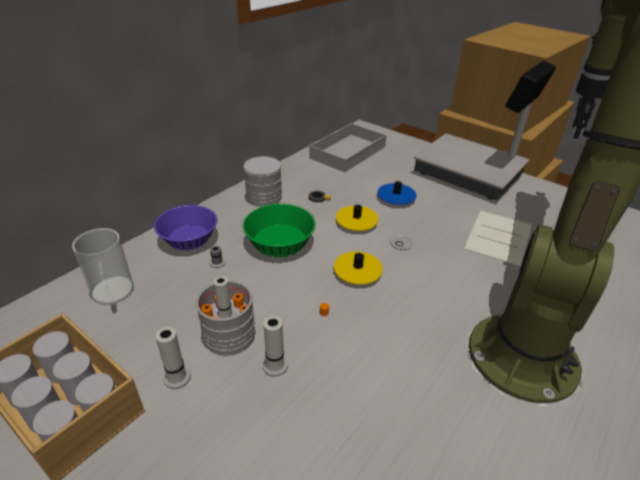

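The scene view shows the tin at pixel (373,170) with the white nozzle in it. The blue lid is at (234,408), the green basket at (378,273), and two look-alike nozzles stand at (330,155) and (391,135). The side view agrees: tin (228,320), lid (397,194), basket (279,232). Next I'll fit the positions from the depth data.

```bash
cat > fit.py <<'E'
from h import *
from scipy.optimize import least_squares
def circ(p,r=None):
    p=p[:,:2]
    if r is None:
        f=lambda q:np.hypot(*(p-q[:2]).T)-q[2]; x0=[*p.mean(0),40]
    else:
        f=lambda q:np.hypot(*(p-q[:2]).T)-r; x0=p.mean(0)
    s=least_squares(f,x0,loss='soft_l1',f_scale=2); return s.x.round(1),len(p)
E
python3 - <<'E'
from fit import *
acc={}
for n in('scene','side'):
    T=cam2world(n); im,d=optics.snapshot(n); P=cloud(n,d,np.ones_like(d,bool),T)
    v,u=np.nonzero(d>0); C=im[v,u].astype(int); b,g,r=C.T
    near=lambda x,y,R:np.hypot(P[:,0]-x,P[:,1]-y)<R
    acc.setdefault('noz',[]).append(P[near(515,354,45)&(P[:,2]>122)&(P[:,2]<155)])
    acc.setdefault('tin',[]).append(P[near(515,354,75)&(P[:,2]>100)&(P[:,2]<114)&~near(515,354,35)])
    acc.setdefault('tinwall',[]).append(P[near(515,354,80)&(P[:,2]>15)&(P[:,2]<55)])
    acc.setdefault('lid',[]).append(P[near(531,-358,90)&(b>r+50)&(b>g+30)&(P[:,2]>8)])
    acc.setdefault('knob',[]).append(P[near(531,-358,40)&(P[:,2]>30)])
    acc.setdefault('bas',[]).append(P[near(662,40,140)&(g>r+40)&(g>b+20)&(P[:,2]>54)])
    for k in acc: print(n,k,acc[k][-1].shape[0],np.median(acc[k][-1],axis=0).round(),acc[k][-1][:,2].max().round())
    for c in((393,345),(512,489)):
        q=P[near(*c,50)&(P[:,2]>20)]; print('decoy',q[:,2].max())
for k,r in(('noz',14),('tin',53.5),('tinwall',55),('lid',None),('knob',13),('bas',94)):
    print(k,[circ(a,r) for a in acc[k] if len(a)>5],circ(np.vstack(acc[k]),r))
E
```

```text
scene noz 110 [524. 343. 138.] 155.0
scene tin 276 [526. 337. 107.] 113.0
scene tinwall 440 [537. 307.  35.] 55.0
scene lid 3092 [ 535. -370.   20.] 56.0
scene knob 231 [ 535. -366.   55.] 59.0
scene bas 764 [659.  47.  60.] 64.0
decoy 134.27438083773507
decoy 133.0504518838393
side noz 177 [508. 363. 139.] 155.0
side tin 444 [503. 365. 107.] 112.0
side tinwall 713 [473. 387.  34.] 55.0
side lid 570 [ 522. -352.   18.] 49.0
side knob 78 [ 527. -355.   46.] 56.0
side bas 425 [660.  40.  58.] 63.0
decoy 131.79879103994892
decoy 131.91633057293927
noz [(array([518.6, 354.5]), 110), (array([518.5, 354.9]), 177)] (array([518.5, 354.8]), 287)
tin [(array([517.6, 351.6]), 276), (array([514.9, 355.2]), 444)] (array([515.7, 353.8]), 720)
tinwall [(array([517.2, 353.2]), 440), (array([516. , 354.5]), 713)] (array([516.2, 354. ]), 1153)
lid [(array([ 530.1, -363.9,   45.1]), 3092), (array([ 530.9, -363.4,   44.9]), 570)] (array([ 530.2, -363.8,   45.1]), 3662)
knob [(array([ 530.5, -363.4]), 231), (array([ 529.8, -363. ]), 78)] (array([ 530.4, -363.3]), 309)
bas [(array([661.3,  34.6]), 764), (array([658.2,  40. ]), 425)] (array([660.1,  36.4]), 1189)
```

The two cameras' fits agree to within a few mm. I'll turn the tool to yaw π/2, so tool x = world y and tool y = world x, then go above the tin by a waypoint.

```bash
python3 -m jog '[[100,[0,0,0],[0,0,-0.1225]],[100,[0,0,0],[0,0,-0.1225]],[100,[0,0,0],[0,0,-0.1225]],[100,[0,0,0],[0,0,-0.1225]],[100,[0,0,0],[0,0,-0.1225]]]' >/dev/null
python3 -m jog '[[100,[0,0,0],[0,0,-0.1225]],[100,[0,0,0],[0,0,-0.1225]],[100,[0,0,0],[0,0,-0.1225]],[100,[0,0,0],[0,0,-0.1225]],[100,[0,0,0],[0,0,-0.1225]]]' >/dev/null
python3 -m jog '[[100,[0,0,0],[0,0,-0.1225]],[100,[0.64,0.73,0],[0,0,0]],[100,[0.64,0.73,0],[0,0,0]],[100,[0.64,0.73,0],[0,0,0]],[100,[0.64,0.73,0],[0,0,0]]]'
python3 -m jog '[[100,[0.64,0.73,0],[0,0,0]],[100,[0.64,0.73,0],[0,0,0]],[100,[0.64,0.73,0],[0,0,0]],[100,[0.64,0.73,0],[0,0,0]],[100,[0.64,0.73,0],[0,0,0]]]' >/dev/null
python3 -m jog '[[100,[0.64,0.73,0],[0,0,0]],[100,[0.64,0.73,0],[0,0,0]],[100,[0.64,0.73,0],[0,0,0]],[100,[0.64,0.73,0],[0,0,0]],[100,[0,0,0],[0,0,0]]]'
```

```text
time_s: 1.85
tool_pos: [260.8, -530.7, 404.8]
orientation: [3.141, 0.0, 1.568]
wrist_force: [1.1, -0.2, 0.2]
grip_width: 85.3
finger_force: 0.0
time_s: 2.68
tool_pos: [528.7, -293.3, 405.2]
orientation: [3.137, -0.005, 1.582]
wrist_force: [0.3, 2.2, -0.3]
grip_width: 85.4
finger_force: 0.0
```

```bash
python3 -m jog '[[100,[1,0,0],[0,0,0]],[100,[1,0,0],[0,0,0]],[100,[1,0,0],[0,0,0]],[100,[1,0,0],[0,0,0]],[100,[1,0,0],[0,0,0]]]' >/dev/null
python3 -m jog '[[100,[1,0,0],[0,0,0]],[100,[1,0,0],[0,0,0]],[100,[1,0,0],[0,0,0]],[100,[1,0,0],[0,0,0]],[100,[1,0,0],[0,0,0]]]'
python3 -m jog '[[100,[1,0,0],[0,0,0]],[100,[1,0,0],[0,0,0]],[100,[1,0,0],[0,0,0]],[100,[1,0,0],[0,0,0]],[100,[1,0,0],[0,0,0]]]' >/dev/null
python3 -m jog '[[100,[0.9,0,0],[0,0,0]],[100,[0.5,-0.1,0],[0,0,0]],[100,[0,0,0],[0,0,0]],[100,[0,0,0],[0,0,0]]]'
cat > look.py <<'E'
from fit import *; import sys
T=cam2world('wrist'); im,d=optics.snapshot('wrist'); cv2.imwrite('pics/'+sys.argv[1]+'.png',im)
P=cloud('wrist',d,np.ones_like(d,bool),T); np.save('P.npy',P)
E
python3 look.py w1; python3 - <<'E'
from fit import *
P=np.load('P.npy'); x,y=518,355
r=np.hypot(P[:,0]-x,P[:,1]-y)
q=P[(r<35)&(P[:,2]>120)]; print(len(q),q[:,2].max()); top=q[q[:,2]>155]; print(len(top),(top.min(0)+top.max(0))/2,top.mean(0))
q=P[(r>35)&(r<75)&(P[:,2]>100)&(P[:,2]<115)]; print(len(q),circ(q,53.5))
print(ctrl.read_state()['joint_pos'].round(2))
E
```

```text
time_s: 3.52
tool_pos: [523.2, 99.8, 405.1]
orientation: [3.14, 0.001, 1.569]
wrist_force: [-0.2, 0.4, -0.4]
grip_width: 85.2
finger_force: 0.0
time_s: 4.27
tool_pos: [519.3, 355.5, 404.5]
orientation: [-3.141, -0.0, 1.573]
wrist_force: [0.5, -0.2, -0.5]
grip_width: 85.4
finger_force: 0.0
23987 331.4580026178775
23544 [518.04904851 358.64770033 243.31949811] [518.04497279 368.87366318 309.12885396]
2925 (array([515.5, 353.8]), 2925)
[ 0.06  0.41 -0.91  1.48  0.33  1.41 -0.87]
```

View pics/w1.png

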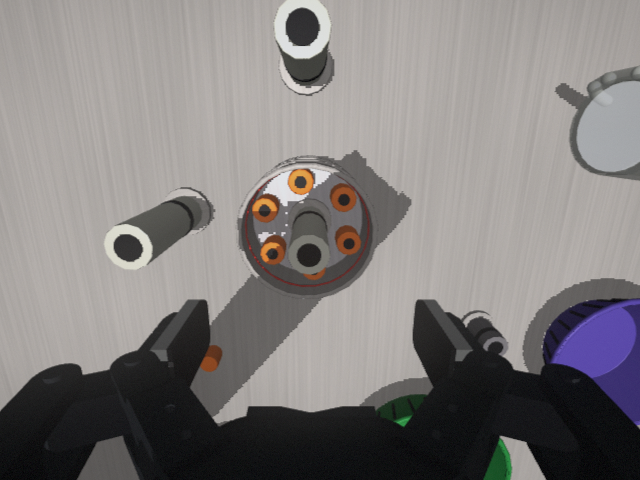

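The wrist view shows the nozzle top at (309,255), centred between the open fingers, with the decoys at (303,30) and (130,247). The path is clear, so I'll descend and grip.

```bash
python3 -m jog '[[100,[0,0,0.7],[0,0,0]],[100,[0,0,0.7],[0,0,0]],[100,[0,0,0.7],[0,0,0]],[100,[0,0,0.65],[0,0,0]],[100,[0,0,0],[0,0,0]]]' 40
python3 -m jog '[[0,[0,0,0],[0,0,0]],[0,[0,0,0],[0,0,0]],[0,[0,0,0],[0,0,0]],[0,[0,0,0],[0,0,0]],[0,[0,0,0],[0,0,0]]]' 40
python3 -m jog '[[0,[0,0,0],[0,0,0]],[0,[0,0,0],[0,0,0]],[0,[0,0,0],[0,0,0]],[0,[0,0,0],[0,0,0]],[0,[0,0,0],[0,0,0]]]'
```

```text
time_s: 4.73
tool_pos: [520.1, 349.8, 289.2]
orientation: [-3.135, 0.007, 1.566]
wrist_force: [-1.2, -1.0, -0.9]
grip_width: 85.6
finger_force: 0.0
time_s: 5.15
tool_pos: [520.3, 354.5, 296.3]
orientation: [3.14, -0.001, 1.569]
wrist_force: [-4.3, -1.1, 10.6]
grip_width: 27.2
finger_force: 38.7
time_s: 5.57
tool_pos: [520.2, 354.7, 296.4]
orientation: [3.14, -0.001, 1.57]
wrist_force: [-0.8, -0.3, 5.9]
grip_width: 26.9
finger_force: 39.0
```

```bash
python3 -m jog '[[0,[0,0,-0.5],[0,0,0]],[0,[0,0,-0.75],[0,0,0]],[0,[0,0,-0.75],[0,0,0]],[0,[0,0,-0.75],[0,0,0]],[0,[0,0,0],[0,0,0]]]'
python3 -m jog '[[0,[-0.5,0.22,0],[0,0,0]],[0,[-0.8,0.35,0],[0,0,0]],[0,[-0.8,0.35,0],[0,0,0]],[0,[-0.8,0.35,0],[0,0,0]],[0,[-0.8,0.35,0],[0,0,0]]]'
python3 -m jog '[[0,[-0.8,0.35,0],[0,0,0]],[0,[-0.8,0.35,0],[0,0,0]],[0,[-0.8,0.35,0],[0,0,0]],[0,[-0.8,0.35,0],[0,0,0]],[0,[-0.7,0.3,0],[0,0,0]]]'
python3 -m jog '[[0,[-0.4,0.17,0],[0,0,0]],[0,[0,0,0],[0,0,0]],[0,[0,0,0],[0,0,0]]]'
python3 - <<'E'
from fit import *
print(ctrl.read_state()['joint_pos'].round(2))
im1,d=optics.snapshot('side'); im2,_=optics.snapshot('scene'); 
cv2.imwrite('pics/c.png',np.hstack([im1[100:400,100:450],im2[100:400,250:600]]))
E
```

```text
time_s: 5.98
tool_pos: [520.5, 355.8, 411.4]
orientation: [3.133, -0.005, 1.57]
wrist_force: [1.0, 1.6, -0.2]
grip_width: 27.1
finger_force: 39.5
time_s: 6.4
tool_pos: [584.9, 204.6, 404.3]
orientation: [-3.142, 0.001, 1.57]
wrist_force: [-0.2, 0.7, -0.3]
grip_width: 27.0
finger_force: 39.5
time_s: 6.82
tool_pos: [653.1, 47.1, 404.1]
orientation: [-3.141, 0.001, 1.568]
wrist_force: [1.1, -0.6, -0.8]
grip_width: 27.2
finger_force: 39.5
time_s: 7.07
tool_pos: [659.3, 33.3, 403.9]
orientation: [-3.14, -0.001, 1.568]
wrist_force: [-0.1, 0.7, -1.4]
grip_width: 27.0
finger_force: 39.5
[ 0.49  0.45 -0.8   1.4   0.32  1.42 -0.31]
```

View pics/c.png

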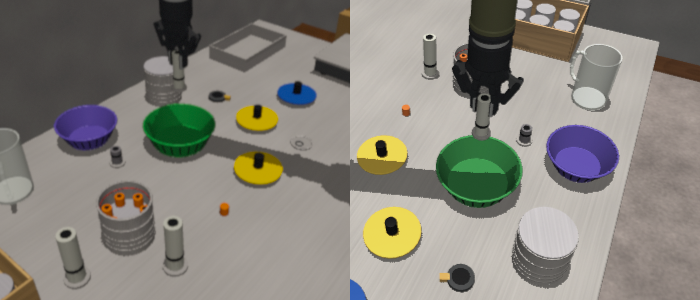

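The nozzle is held over the basket (crop pixel (483,115), basket at (478,172)). The tin at (127,215) is now clear. I'll lower and release.

```bash
python3 -m jog '[[0,[0,0,0.8],[0,0,0]],[0,[0,0,0.8],[0,0,0]],[0,[0,0,0.8],[0,0,0]],[0,[0,0,0.8],[0,0,0]],[0,[0,0,0.4],[0,0,0]]]'
python3 -m jog '[[0,[0,0,0.3],[0,0,0]],[0,[0,0,0.1],[0,0,0]],[0,[0,0,0],[0,0,0]],[0,[0,0,0],[0,0,0]]]'
python3 -m jog '[[20,[0,0,0],[0,0,0]],[45,[0,0,0],[0,0,0]],[60,[0,0,0],[0,0,0]],[100,[0,0,0],[0,0,0]],[100,[0,0,0],[0,0,0]]]'
python3 -m jog '[[100,[0,0,-0.4],[0,0,0]],[100,[0,0,-0.8],[0,0,0]],[100,[0,0,-0.8],[0,0,0]],[100,[0,0,-0.8],[0,0,0]],[100,[0,0,-0.8],[0,0,0]]]'
```

```text
time_s: 7.58
tool_pos: [657.0, 36.2, 256.7]
orientation: [-3.136, -0.0, 1.573]
wrist_force: [-0.3, -1.0, -1.8]
grip_width: 27.1
finger_force: 39.6
time_s: 7.92
tool_pos: [659.6, 34.9, 246.2]
orientation: [3.139, -0.0, 1.57]
wrist_force: [0.1, -0.7, -1.4]
grip_width: 26.9
finger_force: 39.6
time_s: 8.33
tool_pos: [659.3, 33.9, 245.3]
orientation: [3.141, 0.0, 1.569]
wrist_force: [1.1, 0.4, 0.3]
grip_width: 73.0
finger_force: 0.0
time_s: 8.75
tool_pos: [658.9, 34.0, 390.3]
orientation: [3.142, 0.0, 1.569]
wrist_force: [1.2, 0.4, -1.3]
grip_width: 85.5
finger_force: 0.0
```

```bash
python3 -m jog '[[100,[-0.9,-0.29,0],[0,0,0]],[100,[-0.9,-0.29,0],[0,0,0]],[100,[-0.9,-0.29,0],[0,0,0]],[100,[-0.9,-0.29,0],[0,0,0]],[100,[-0.9,-0.29,0],[0,0,0]]]'
python3 -m jog '[[100,[-0.9,-0.3,0],[0,0,0]],[100,[-0.9,-0.3,0],[0,0,0]],[100,[-0.9,-0.3,0],[0,0,0]],[100,[-0.9,-0.3,0],[0,0,0]],[100,[-0.9,-0.3,0],[0,0,0]]]' >/dev/null
python3 -m jog '[[100,[-0.9,-0.3,0],[0,0,0]],[100,[0,0,0],[0,0,0]],[100,[0,0,0],[0,0,0]],[100,[0,0,0],[0,0,0]]]'
python3 look.py w2; python3 - <<'E'
from fit import *
P=np.load('P.npy'); r=np.hypot(P[:,0]-530,P[:,1]+363)
q=P[(r<25)&(P[:,2]>50)&(P[:,2]<65)]; print(len(q),circ(q),(q.min(0)+q.max(0))/2,q.mean(0))
q=P[(r<85)&(r>20)&(P[:,2]>12)&(P[:,2]<26)]; print((q.min(0)+q.max(0))/2,q.max(0)-q.min(0),np.median(q[:,2]))
print(ctrl.read_state()['joint_pos'].round(2))
T=cam2world('scene'); im,d=optics.snapshot('scene'); P=cloud('scene',d,np.ones_like(d,bool),T)
T=cam2world('side'); im,d=optics.snapshot('side'); P2=cloud('side',d,np.ones_like(d,bool),T); P=np.vstack([P,P2])
r=np.hypot(P[:,0]-660,P[:,1]-35); q=P[(r<60)&(P[:,2]>65)]; print('noz',len(q),q[:,2].max(),circ(q,14))
r=np.hypot(P[:,0]-516,P[:,1]-354); q=P[(r<75)&(r>35)&(P[:,2]>100)]; print('tin',q[:,2].max(),circ(q,53.5))
q=P[(r<80)&(P[:,2]>15)&(P[:,2]<55)]; print(circ(q,55))
E
```

```text
time_s: 9.17
tool_pos: [600.1, -147.5, 389.1]
orientation: [3.141, 0.001, 1.57]
wrist_force: [1.6, 0.1, 0.4]
grip_width: 85.3
finger_force: 0.0
time_s: 9.92
tool_pos: [528.7, -361.5, 388.7]
orientation: [3.141, -0.001, 1.569]
wrist_force: [-0.1, 0.9, 0.5]
grip_width: 85.6
finger_force: 0.0
634 (array([ 529.6, -363.3,    8.9]), 634) [ 529.67608614 -363.73619642   53.87776397] [ 529.59966707 -363.29501595   55.48683053]
[ 529.79072897 -364.20652205   19.56793563] [122.94043792 122.97448337   5.84799127] 19.705106508859103
[ 1.08  0.38 -0.68  1.48  0.24  1.36  0.39]
noz 399 107.68226123877946 (array([660.9,  34.6]), 399)
tin 114.2908879069123 (array([515.5, 353.9]), 808)
(array([516.3, 354. ]), 1162)
```

View pics/w2.png

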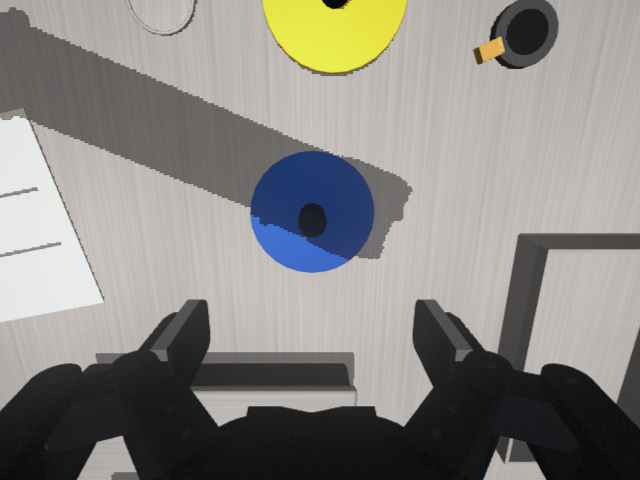

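The wrist view shows the blue lid's knob at (312,220), midway between the fingers. A scale lies near the bottom edge (225,380), so I'll check what clearance the gripper and wrist have there before descending.

```bash
python3 - <<'E'
from fit import *
Q=[]
for n in('scene','side'):
    T=cam2world(n); im,d=optics.snapshot(n); Q.append(cloud(n,d,np.ones_like(d,bool),T))
P=np.vstack(Q+[np.load('P.npy')])
for a in range(-450,-720,-30):
    q=P[(P[:,0]>380)&(P[:,0]<680)&(P[:,1]<a)&(P[:,1]>a-30)&(P[:,2]<190)]
    print(a,len(q),np.percentile(q[:,2],[50,99]).round() if len(q) else '', [ (q[q[:,2]>60][:,0].min().round(),q[q[:,2]>60][:,0].max().round()) if (q[:,2]>60).any() else ''])
E
```

```text
-450 8357 [-0.  2.] ['']
-480 6598 [-0.  2.] ['']
-510 8938 [ 0. 67.] [(np.float64(381.0), np.float64(575.0))]
-540 9075 [36. 68.] [(np.float64(380.0), np.float64(574.0))]
-570 2070 [-0. 68.] [(np.float64(380.0), np.float64(575.0))]
-600 1315 [-0. 67.] [(np.float64(380.0), np.float64(573.0))]
-630 440 [62. 68.] [(np.float64(380.0), np.float64(575.0))]
-660 263 [64. 69.] [(np.float64(381.0), np.float64(574.0))]
-690 253 [64. 68.] [(np.float64(381.0), np.float64(573.0))]
```

Nothing taller than 70 mm stands within 140 mm of the lid, so I'll descend and grip the knob.

```bash
python3 -m jog '[[100,[-0.05,0.03,0.8],[0,0,0]],[100,[0,0,0.8],[0,0,0]],[100,[0,0,0.8],[0,0,0]],[100,[0,0,0.8],[0,0,0]],[100,[0,0,0.8],[0,0,0]]]' >/dev/null
python3 -m jog '[[100,[0,0,0.5],[0,0,0]],[100,[0,0,0.25],[0,0,0]],[100,[0,0,0],[0,0,0]],[100,[0,0,0],[0,0,0]]]' 60
python3 -m jog '[[0,[0,0,0],[0,0,0]],[0,[0,0,0],[0,0,0]],[0,[0,0,0],[0,0,0]],[0,[0,0,0],[0,0,0]],[0,[0,0,0],[0,0,0]]]' 60
python3 -m jog '[[0,[0,0,0],[0,0,0]],[0,[0,0,0],[0,0,0]],[0,[0,0,0],[0,0,0]],[0,[0,0,0],[0,0,0]],[0,[0,0,0],[0,0,0]]]' 60
```

```text
time_s: 10.92
tool_pos: [530.4, -363.6, 199.4]
orientation: [3.141, 0.0, 1.57]
wrist_force: [-0.1, -0.2, 0.2]
grip_width: 85.4
finger_force: 0.0
time_s: 11.33
tool_pos: [529.8, -364.1, 199.5]
orientation: [3.141, 0.001, 1.569]
wrist_force: [-6.0, 0.4, 8.9]
grip_width: 25.5
finger_force: 8.2
time_s: 11.75
tool_pos: [530.0, -364.2, 199.7]
orientation: [3.141, 0.001, 1.569]
wrist_force: [-1.2, -0.7, 7.3]
grip_width: 24.6
finger_force: 59.2
```

```bash
python3 -m jog '[[0,[0,0,-0.4],[0,0,0]],[0,[0,0,-0.8],[0,0,0]],[0,[0,0,-0.8],[0,0,0]],[0,[0,0,-0.8],[0,0,0]],[0,[0,0,-0.8],[0,0,0]]]'
python3 -m jog '[[0,[0.2,0,-0.4],[0,0,0]],[0,[0.5,0,0],[0,0,0]],[0,[0.8,0,0],[0,0,0]],[0,[0.8,0,0],[0,0,0]],[0,[0.8,0,0],[0,0,0]]]'
python3 -m jog '[[0,[0.8,0,0],[0,0,0]],[0,[0.8,0,0],[0,0,0]],[0,[0.8,0,0],[0,0,0]],[0,[0.8,0,0],[0,0,0]],[0,[0.8,0,0],[0,0,0]]]'
python3 -m jog '[[0,[0.8,0,0],[0,0,0]],[0,[0.8,0,0],[0,0,0]],[0,[0.8,0,0],[0,0,0]],[0,[0.8,0,0],[0,0,0]],[0,[0.8,0,0],[0,0,0]]]' 
python3 -m jog '[[0,[0.8,-0.07,0],[0,0,0]],[0,[0.8,-0.07,0],[0,0,0]],[0,[0.8,-0.07,0],[0,0,0]],[0,[0.8,-0.07,0],[0,0,0]],[0,[0.8,-0.07,0],[0,0,0]]]' 
python3 -m jog '[[0,[0.8,0,0],[0,0,0]],[0,[0.8,0,0],[0,0,0]],[0,[0.5,0,0],[0,0,0]],[0,[0.75,0,0],[0,0,0]],[0,[0,0,0],[0,0,0]]]'
python3 -m jog '[[0,[0,0,0],[0,0,0]],[0,[0,0,0],[0,0,0]]]'
python3 - <<'E'
from fit import *
print(ctrl.read_state()['joint_pos'].round(2), ctrl.read_state()['tool_pos'])
Q=[];I=[];B=[]
for n in('scene','side'):
    T=cam2world(n); im,d=optics.snapshot(n); I.append(im);P=cloud(n,d,np.ones_like(d,bool),T); v,u=np.nonzero(d>0);b,g,r=im[v,u].astype(int).T
    Q.append(P);B.append(P[(b>r+40)&(b>g+25)&(np.hypot(P[:,0]-516,P[:,1]-354)<90)&(P[:,2]>130)&(P[:,2]<230)])
P=np.vstack(Q);B=np.vstack(B); r=np.hypot(P[:,0]-516,P[:,1]-354)
print('lid',len(B),np.percentile(B[:,2],[1,50,99]),B.max(0),B.min(0))
t=B[B[:,2]>np.median(B[:,2])-4]; A=np.c_[t[:,:2]-[516,354],np.ones(len(t))]; print('plane',np.linalg.lstsq(A,t[:,2],rcond=None)[0])
q=P[(r<80)&(P[:,2]>15)&(P[:,2]<55)]; print(circ(q,55))
cv2.imwrite('pics/d.png',np.hstack([I[1][100:400,50:400],I[0][50:350,250:600]]))
E
```

```text
time_s: 12.17
tool_pos: [529.4, -363.6, 343.2]
orientation: [-3.14, -0.001, 1.569]
wrist_force: [0.5, -0.8, -1.5]
grip_width: 24.5
finger_force: 59.1
time_s: 12.58
tool_pos: [529.3, -238.0, 357.3]
orientation: [-3.14, -0.001, 1.569]
wrist_force: [1.5, 0.1, -1.0]
grip_width: 24.5
finger_force: 59.1
time_s: 13.0
tool_pos: [529.2, -77.7, 357.4]
orientation: [-3.14, -0.0, 1.57]
wrist_force: [0.2, 0.4, -1.5]
grip_width: 24.1
finger_force: 59.1
time_s: 13.42
tool_pos: [529.3, 82.0, 357.5]
orientation: [-3.14, 0.001, 1.57]
wrist_force: [0.6, -0.5, -1.8]
grip_width: 24.4
finger_force: 59.1
time_s: 13.83
tool_pos: [515.5, 241.8, 357.4]
orientation: [-3.14, 0.001, 1.57]
wrist_force: [0.4, 0.5, -1.7]
grip_width: 24.4
finger_force: 59.1
time_s: 14.25
tool_pos: [513.3, 360.5, 357.5]
orientation: [-3.138, -0.005, 1.578]
wrist_force: [-2.2, 0.9, -1.0]
grip_width: 24.5
finger_force: 59.2
time_s: 14.42
tool_pos: [516.3, 354.0, 357.4]
orientation: [-3.14, 0.002, 1.57]
wrist_force: [-0.7, -0.2, -1.6]
grip_width: 24.6
finger_force: 59.2
[ 0.09  0.46 -0.97  1.55  0.39  1.34 -0.92] [516.29719708 354.01205324 357.43421254]
lid 2447 [173.61336198 176.71562252 180.00765176] [577.79933874 415.36849317 229.55293709] [454.92200226 289.72692453 171.37158228]
plane [ 1.14934391e-03 -6.05537857e-03  1.76813982e+02]
(array([516.3, 353.9]), 1163)
```

View pics/d.png

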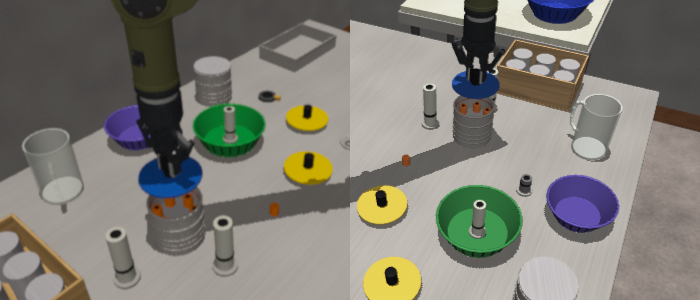

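The lid is level and centred over the tin: side crop (170,177), scene crop (475,84). The nozzle stands in the basket at (479,215). I'll lower the lid onto the rim.

```bash
python3 -m jog '[[0,[0,0,0.4],[0,0,0]],[0,[0,0,0.4],[0,0,0]],[0,[0,0,0.3],[0,0,0]],[0,[0,0,0.2],[0,0,0]],[0,[0,0,0.1],[0,0,0]]]'
python3 -m jog '[[0,[0,0,0.05],[0,0,0]],[0,[0,0,0.05],[0,0,0]],[0,[0,0,0],[0,0,0]],[0,[0,0,0],[0,0,0]]]'
```

```text
time_s: 14.93
tool_pos: [517.0, 353.0, 301.2]
orientation: [-3.14, 0.002, 1.568]
wrist_force: [-0.3, 0.2, -2.1]
grip_width: 24.3
finger_force: 59.2
time_s: 15.27
tool_pos: [517.0, 354.4, 299.2]
orientation: [3.141, -0.0, 1.569]
wrist_force: [0.0, 0.1, -1.5]
grip_width: 24.7
finger_force: 59.2
```

```bash
python3 -m jog '[[0,[0,0,0.05],[0,0,0]],[0,[0,0,0.04],[0,0,0]],[0,[0,0,0.03],[0,0,0]],[0,[0,0,0],[0,0,0]],[0,[0,0,0],[0,0,0]]]'
```

```text
time_s: 15.68
tool_pos: [516.9, 354.5, 295.7]
orientation: [3.14, 0.0, 1.569]
wrist_force: [-2.0, -2.5, 6.2]
grip_width: 24.6
finger_force: 60.2
```

Contact shows at the expected height (6 N upward), so I'll release and retreat upward.

```bash
python3 -m jog '[[20,[0,0,0],[0,0,0]],[40,[0,0,0],[0,0,0]],[70,[0,0,0],[0,0,0]],[100,[0,0,0],[0,0,0]],[100,[0,0,0],[0,0,0]]]'
python3 -m jog '[[100,[0,0,-0.3],[0,0,0]],[100,[0,0,-0.7],[0,0,0]],[100,[0,0,-0.8],[0,0,0]],[100,[0,0,-0.8],[0,0,0]],[100,[0,0,-0.8],[0,0,0]]]'
python3 -m jog '[[100,[0,0,0],[0,0,0]],[100,[0,0,0],[0,0,0]],[100,[0,0,0],[0,0,0]]]'
python3 - <<'E'
from fit import *
Q=[];I=[];B=[]
for n in('scene','side'):
    T=cam2world(n); im,d=optics.snapshot(n); I.append(im);P=cloud(n,d,np.ones_like(d,bool),T); v,u=np.nonzero(d>0);b,g,r=im[v,u].astype(int).T
    Q.append(P);B.append(P[(b>r+40)&(b>g+25)&(np.hypot(P[:,0]-516,P[:,1]-354)<90)&(P[:,2]>90)&(P[:,2]<140)])
P=np.vstack(Q);B=np.vstack(B); r=np.hypot(P[:,0]-516,P[:,1]-354)
print('lid',len(B),np.percentile(B[:,2],[1,50,99]),(B.max(0)+B.min(0))/2)
t=B[B[:,2]>np.median(B[:,2])-4]; A=np.c_[t[:,:2]-[516,354],np.ones(len(t))]; print('plane',np.linalg.lstsq(A,t[:,2],rcond=None)[0])
q=P[(r<80)&(P[:,2]>15)&(P[:,2]<55)]; print(circ(q,55))
r=np.hypot(P[:,0]-660,P[:,1]-35); q=P[(r<60)&(P[:,2]>65)]; print('noz',q[:,2].max(),circ(q,14))
cv2.imwrite('pics/e.png',np.hstack([I[1][100:400,50:400],I[0][50:350,250:600]]))
E
```

```text
time_s: 16.1
tool_pos: [516.8, 354.1, 293.7]
orientation: [-3.141, 0.0, 1.569]
wrist_force: [0.8, -0.5, -0.6]
grip_width: 69.0
finger_force: 0.0
time_s: 16.52
tool_pos: [516.5, 354.2, 432.1]
orientation: [3.141, -0.0, 1.57]
wrist_force: [0.9, 0.3, 0.3]
grip_width: 85.7
finger_force: 0.0
time_s: 16.77
tool_pos: [516.7, 354.1, 430.0]
orientation: [3.141, 0.0, 1.569]
wrist_force: [-0.1, -0.3, -0.6]
grip_width: 85.7
finger_force: 0.0
lid 2713 [111.64604253 114.87121997 118.46522201] [516.40390084 353.78437742 124.19626755]
plane [ 2.50111659e-03 -3.43563038e-03  1.14930718e+02]
(array([516.3, 353.9]), 1165)
noz 107.10177467238918 (array([660.9,  34.5]), 402)
```

View pics/e.png

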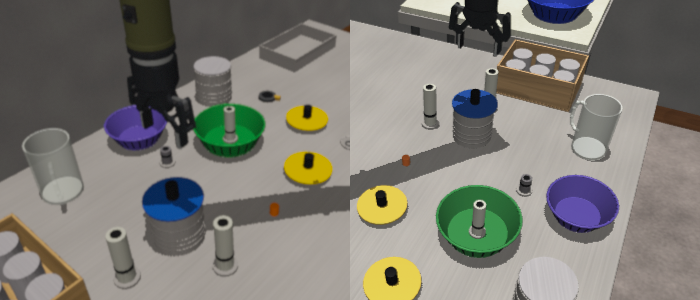

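The lid sits flat on the tin at (174,200) and (475,103). Its top is at about 115 mm (origin about 95 mm), centred within 1 mm and tilted less than 0.005 rad. The nozzle stands in the basket and the gripper is clear, so I'll hand the job in.

```bash
python3 -c "from workcell import job; print(job.finish_job())"
```

```text
the job is handed in; nothing more can be done
None
```

The tall nozzle is standing in the green basket, the blue lid sits flat on the tin's rim, and I handed the job in at about 17 s; the hand-in did not report a verdict.

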